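Close the battery box and hold it in the one-hand clamp

ROBOT

A 6-joint arm with a two-finger parallel gripper is mounted at the origin on a cart in front of the work surface, level with it; the furniture and walls round the work are solid. World frame = base frame: x ahead of the robot, y to its left, z up, the work surface at z = 0. Lengths are in mm, angles in rad, forces in N, time in s.
With the tool pointing down it reaches from about 275 to 825 mm from the base axis. Payload 4.9 kg.
Tool frame: the origin (TCP) lies at the very end of the fingers, on their centre line; the grasp point (between the pads) lies 19 mm behind it; z points along the fingers, y is the line along which they close (so a half turn about z gives the same grasp; the last joint's range is limited). The gripper opens to 85 mm and grips with 20 to 120 N. Pads are 22 mm wide; open, the fingers measure 114 mm over their backs; the gripper's body (76 mm by 85 mm) begins 54 mm behind the grasp point. The pads swing forward as they close: fully open they stand 13 mm farther back than shut.
Start: joints at [1.165, 0.326, -0.193, 1.052, 0, 1.437], TCP at [147.65, 529.828, 231.281] pointing down, gripper open.
Joint ranges: [-2.65, 2.65], [-0.97, 1.79], [-1.3, 1.35], [-1.93, 2.1], [-1.47, 1.37], [-3.14, 3.14]. Speed limits (rad/s): [2.57, 2.57, 3.14, 3.14, 3.14, 3.14].

INTERFACE

Orientations are given as [roll, pitch, yaw] about the fixed x, y, z axes, in that order (R = Rz(yaw) Ry(pitch) Rx(roll)).
In Python, from bench import bot, solve_ik, imaging gives the robot as it stands. Calls block until the motion is done:
- bot.move_ptp(position, orientation): joint-space move of the TCP to a pose.
- bot.movel(position, rot=None, max_speed=150, threshold=None): straight line of the TCP; rot=None keeps the orientation; max_speed is the mean speed in mm/s. With threshold (N) it stops when the force on the tool has changed by that much, and returns True; else False.
- bot.move_j(angles): joint-space move.
- bot.grip(opening, effort=None): opening from 0.0 (shut) to 1.0 (fully open); effort is the grip in N (None keeps the last); returns when the fingers have stopped.
- bot.dwell(seconds).
- solve_ik(position, orientation): joint angles nearest the present ones, or None.
- bot.get_state(): the state.
- imaging.capture(name): name is "scene" or "top" or "wrist"; returns the picture (420x560x3 uint8, blue, green, red); there is no depth.
- imaging.camera_model(name): a dict with "K" (3x3 intrinsics, pixels), "position" and "rotation" of the camera in the world. Camera axes: x right, y up, looking along -z (the intrinsics and any distortion apply to the point x, -y, -z); pixel columns grow to the right and rows downward; lengths in mm; the calibration is good to about 2 mm. A picture is of the moment at which its call begins: read the wrist's pose just before it. camera_model takes no time and is no camera call; for the wrist camera it gives the pose at the moment of the call.
A pose or a line that the arm cannot do raises bot.IKError and nothing moves.
- bot.sign_off(): hands the job in; it is judged then, once.
The state is a dict: "t": time; "qpos": joint angles; "joint_velocities": joint speeds; "effort": joint torques, N m; "tcp_pos": TCP position; "orientation": TCP orientation; "contact_force": force on the tool from outside, world axes, zero at the start; "wrist_torque": the same for the moment, N m; "opening": opening from 0.0 (shut) to 1.0 (fully open); "gripper_force": force on a finger pad.
Only numpy, scipy, OpenCV 4.12 (cv2) and the standard library are available. Lean on these libraries where they do the work, as an engineer would, in place of code of your own. Each camera call takes 0.05 s, during which the arm holds its last target. There are 200 camera calls.

TASK

Slide the white cover of the battery box fully shut, then pump the clamp's orange trigger again and again until the box is squeezed between the rubber pad and the fixed jaw, with the pad's yellow spring plunger pushed in about half way - never almost all the way, that would crush the box. Drive the jaw with the trigger only, leave the other things on the board where they are, and finish while still holding the trigger squeezed, so that the pressure stays on.

Things in the scene. Friction and masses are not known exactly. Their poses are not given: they have to be found in the camera images.
- clamp: blue one-hand bar clamp fixed on a steel base plate 276 x 100 x 8 mm. Origin on the work surface below the trigger's pivot; +x = way the moving jaw advances, y crosswise, z up. In mm: black fixed handle x -59 to -45, y +-12, top z 135; blue cheeks x -59 to 25, y +-16, top z 94; push rod at z 24 to 34, its tail from x -121 at jaw 0; moving jaw front x 52 at jaw 0, top z 53.
- trigger (a joint): hinge of the orange trigger, rad. 0 = rest, leaning 0.24 towards clamp +x; 0.48 = squeezed, leaning 0.24 back to the handle. Axis along clamp y at x 0, z 77 mm. Spring return, 3 N at the grip. A squeeze pushes the jaw on by a friction ratchet, 23 mm per rad; on the way back the jaw stays. About 7 N at the grip moves the free jaw, 1 N more per mm of plunger.
- trigger_grip (a point): middle of the trigger's orange grip, 50 mm from the pivot. The grip is 14 mm thick (along clamp x), 26 mm wide (clamp y), 42 mm long, and ends 23 mm beyond this point. Front and back faces are free: 50 mm of room to the handle behind at rest, 26 mm fully squeezed. Pinched on front and back by a tool tilted with it, or pushed from the front, it does not slip.
- jaw (a joint): advance of the push rod and moving jaw along clamp +x, m, 0 (fully back) to 0.060. At 0 the pad's face is at clamp x 74 mm. Friction of 6 N holds it; moved by the trigger only.
- fixed_jaw: blue fixed jaw at the clamp's far end, 13 mm thick, 64 wide, 48 high. Origin at the foot of its pressing face, at clamp x 174, z 8 mm.
- battery_box: grey battery box, 64 mm long (x, along clamp x within 2 degrees), 76 wide (y, as clamp y), 44 high, about 0.5 kg with two AA cells; loose on the base plate between two side guides (about 4 mm play each, tops z 33), up to 8 mm short of the fixed jaw, against which the clamp pushes it. Origin: centre of its underside.
- cover (a joint): slide of the box's white flat cover, m: 0 = fully closed (hard stop), up to 0.046 open. The cover opens towards the box's -y and closes towards +y; friction 1 N.
- cover_ridge (a point): centre of the red grip ridge on the cover: 30 mm long (box x), 14 mm wide (box y), 18 mm high; this point is 9 mm under its top and 9 mm above the cover's upper face. When closed it is above the middle of the box, 53 mm over the box's underside.
- pad (a joint): how far the pad's spring plunger is pushed in, m: 0 = relaxed, 0.014 = bottomed out; beyond 0.012 the box is crushed. Stiffness 2 N per mm. After the trigger is let go it falls back to about 0.003 at most.
- pad_face (a point): black rubber pad (8 x 44 x 34 mm) on the moving jaw's front, carried by a yellow spring plunger of 14 mm travel (yellow is visible between jaw and pad as long as it is not bottomed). This point is the centre of its pressing face.
- glue_stick: bystander, to be left alone: glue stick, orange cap and blue sleeve, 27 x 27 x 92 mm, standing. Origin at the centre of its underside.
- super_glue: bystander, to be left alone: small super-glue bottle, red and white, 30 x 30 x 92 mm, standing. Origin at the centre of its underside.
- paint_pot_0: bystander, to be left alone: paint pot with a red band, 36 x 36 x 42 mm. Origin at the centre of its underside.
- paint_pot_2: bystander, to be left alone: paint pot with a yellow band, 36 x 36 x 42 mm. Origin at the centre of its underside.
- nozzle_tin: bystander, to be left alone: round grey metal tin, 43 x 43 x 21 mm. Origin at the centre of its underside.
- printed_vase: bystander, to be left alone: green printed vase, 44 x 44 x 70 mm, standing. Origin at the centre of its underside.
- printed_gear: bystander, to be left alone: orange printed gear lying flat, 42 x 42 x 10 mm. Origin at the centre of its underside.

How it is judged (in metres and radians):
On the way, in this order (a step that is already met when the one before it is completed fails the run):
1. the cover is slid fully shut, before the pad presses on the box (value of joint cover below 0.003 m and value of joint pad below 0.001 m), for 0.2 s.
2. the trigger drives the pad against the box (value of joint pad above 0.0015 m and contact force between the fingers and trigger above 1 N), for 0.05 s.
At the end, for the whole second after the job is handed in: Through the last second: cover shut within 3 mm; plunger pushed in 4 to 10.5 of its 14 mm; box level, still and pressed on the fixed jaw with over 4 N; fingers hold the trigger squeezed (at least 0.06 rad, over 1.5 N) (value of joint cover below 0.003 m and value of joint pad between 0.004 and 0.0105 m and contact force between fixed_jaw and battery_box above 4 N and contact force between the fingers and trigger above 1.5 N and value of joint trigger above 0.06 rad and angle between battery_box's own z axis and vertical below 0.06 rad and linear speed of battery_box below 0.02 m/s); the arm keeps its last pose, push and grip.
It fails at once if the spring plunger is pushed in almost all the way (over 12 of 14 mm): the box is crushed (value of joint pad above 0.012 m).
It fails at once if the jaw, rod or pad is pushed by the robot (over 3 N) and not by the trigger (contact force between the arm and jaw above 3 N).
It fails at once if a bystander is moved more than 3 cm (distance of any of glue_stick, super_glue, paint_pot_0, paint_pot_2, nozzle_tin, printed_vase, printed_gear from where it was at the start of the episode above 0.03 m).
It also fails if it takes over 67 s, if anything falls off the work surface, if the arm or the gripper's body presses on something with over 40 N, if the wrist force passes 120 N, or if a joint passes its speed limit or range.

## Working session

There is one attempt and no reset: what is moved stays moved. The work goes in short steps, each a Python script; the robot and the scene stay as the last script left them, time stands still between calls to the robot, and variables do not carry over. Pictures are saved under pics/ and viewed, at most 10 in all, crops included, and the job is handed in when it is done.

```bash
mkdir -p pics; ls; python3 - <<'E'
from bench import bot, imaging
import cv2,json
for n in("scene","top"):
    cv2.imwrite(f"pics/{n}0.png",imaging.capture(n))
    m=imaging.camera_model(n); print(n,m)
print(bot.get_state())
E
```

```text
pics
scene {'K': array([[426.65560144,   0.        , 282.08670947],
       [  0.        , 426.65560144, 207.55998702],
       [  0.        ,   0.        ,   1.        ]]), 'position': array([-393.47110824,  515.63875685,  637.26261926]), 'rotation': array([ 1.08848051,  0.02061037, -2.07811791])}
top {'K': array([[429.37999291,   0.        , 278.3619892 ],
       [  0.        , 429.37999291, 208.08536287],
       [  0.        ,   0.        ,   1.        ]]), 'position': array([ 414.57322967,   26.77746663, 1288.51016925]), 'rotation': array([ 0.08846912,  0.00515749, -1.55223958])}
{'t': 0.1, 'qpos': array([ 1.16480770e+00,  3.26864055e-01, -1.93471241e-01,  1.05198711e+00,
        2.63428199e-05,  1.43662496e+00]), 'joint_velocities': array([-0.00051954, -0.00281534,  0.00194372,  0.00181767,  0.00016216,
        0.00044765]), 'effort': array([ 9.94686234e-04, -4.44239688e+01,  2.63038105e+01,  7.92601932e-03,
       -1.22570559e-04, -6.72989856e-06]), 'tcp_pos': array([147.4293236 , 529.34601379, 230.58803609]), 'orientation': array([-3.14008381e+00, -2.30248836e-04,  2.86977520e+00]), 'contact_force': array([-0.73930578, -0.00777008,  0.31099717]), 'wrist_torque': array([ 0.01615492,  0.04105689, -0.0351482 ]), 'gripper_force': 0.0, 'opening': 1.0000171431109686}
```

View pics/scene0.png

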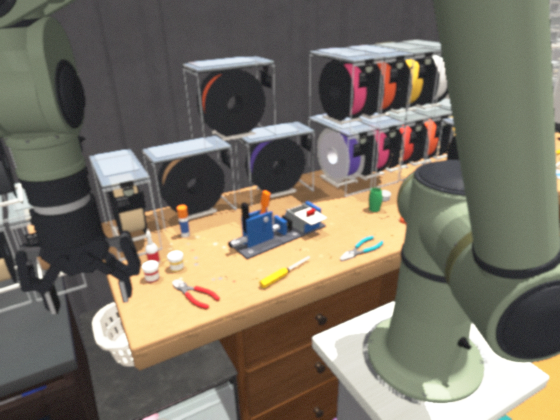

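View pics/top0.png

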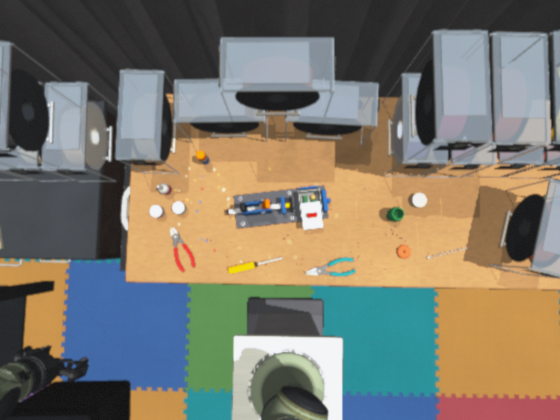

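```bash
cat > h.py <<'E'
import numpy as np,cv2
from scipy.spatial.transform import Rotation as R
from bench import bot, solve_ik, imaging
def cam(n):
    m=imaging.camera_model(n); return m["K"],np.array(m["position"]),R.from_euler("xyz",m["rotation"]).as_matrix()
def proj(c,P):
    K,p,Rm=c; q=(np.atleast_2d(P)-p)@Rm; q=q*[1,-1,-1]; q=q@K.T; return q[:,:2]/q[:,2:]
def ray(c,uv,z):
    K,p,Rm=c; d=Rm@(np.linalg.solve(K,[*uv,1])*[1,-1,-1]); return p+d*(z-p[2])/d[2]
E
python3 - <<'E'
from h import *
a=cv2.imread("pics/top0.png")[175:240,220:340]; b=cv2.imread("pics/scene0.png")[180:260,220:335]
a=cv2.resize(a,(600,325),interpolation=cv2.INTER_CUBIC); b=cv2.resize(b,(388,270),interpolation=cv2.INTER_CUBIC)
o=np.zeros((600,600,3),np.uint8); o[:325]=a; o[330:600,:388]=b
cv2.imwrite("pics/c1.png",o)
c=cam("top"); 
for uv in((235,227),(234,195),(329,187),(312,214)): print(uv,ray(c,uv,8).round())
E
```

```text
(235, 227) [469. 164.   8.]
(234, 195) [565. 169.   8.]
(329, 187) [ 594. -115.    8.]
(312, 214) [512. -65.   8.]
```

View pics/c1.png

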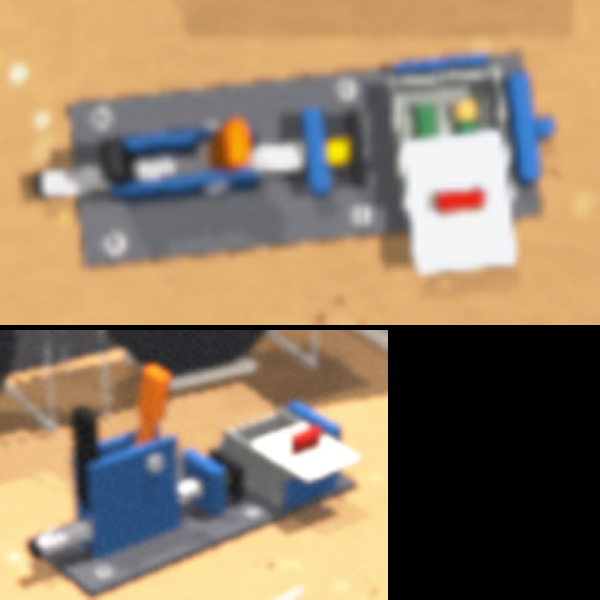

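```bash
cat >> h.py <<'E'
from scipy.optimize import least_squares
def cw(pose,P): # clamp->world (mm), pose x,y,yaw
    x,y,a=pose; P=np.atleast_2d(P).astype(float); M=np.array([[np.cos(a),-np.sin(a),0],[np.sin(a),np.cos(a),0],[0,0,1]]); return P@M.T+[x,y,0]
E
python3 - <<'E'
from h import *
c=cam("top")
obs=[((512,73),(174,32,56)),((521,180),(174,-32,56)),((540,180),(187,-32,56)),((527,73),(187,32,56)),
((257,178),(25,-16,94)),((113,198),(-59,-16,94)),((117,158),(-52,0,135)),((236,120),(17.4,13,146)),((237,165),(17.4,-13,146))]
uv=np.array([o[0] for o in obs])/5+[220,175]; P=np.array([o[1] for o in obs],float)
cor=np.array([(70,103),(85,265),(520,52),(540,213)])/5+[220,175]
def f(v):
    C=[(v[3],50,8),(v[3],-50,8),(v[3]+276,50,8),(v[3]+276,-50,8)]
    return np.r_[(proj(c,cw(v[:3],P))-uv).ravel(),(proj(c,cw(v[:3],C))-cor).ravel()]
r=least_squares(f,[520,60,-1.5,-100]); print(r.x,r.fun.reshape(-1,2).round(1))
p=r.x[:3]
print("ridge",ray(c,(220+460/5,175+200/5),8+62), "pad yellow")
M=lambda W:(np.array([[np.cos(p[2]),np.sin(p[2])],[-np.sin(p[2]),np.cos(p[2])]])@(W[:2]-p[:2]))
print("ridge clamp",M(ray(c,(312,215),70)),"jaw top",M(ray(c,(220+318/5,175+150/5),53)))
# cover corners top z~52
for q in((400,135),(500,130),(515,265),(420,275)): print("cov",M(ray(c,(220+q[0]/5,175+q[1]/5),52)))
k=cam("wrist"); print(k[1],k[2],k[0])
E
```

```text
[525.40405614  80.01642798  -1.43987331 -85.85029661] [[-1.  -0.1]
 [-0.1  0.5]
 [ 0.6 -0. ]
 [ 0.5 -0.6]
 [ 0.4  0.1]
 [-0.7 -0.5]
 [-0.9  0.2]
 [ 0.2 -0.3]
 [ 1.   0.3]
 [-0.7 -0.2]
 [-0.3  0.5]
 [ 0.5 -0.3]
 [ 0.6  0.5]]
ridge [504.51574334 -60.94524162  70.        ] pad yellow
ridge clamp [137.02833878 -39.11199661] jaw top [ 6.03189018e+01 -2.52312426e-02]
cov [108.48106202   3.38993952]
cov [166.31509589  -0.23972109]
cov [165.46502215 -78.76161167]
cov [110.47532708 -78.33433509]
[ 79.01866082 548.57923913 374.00056877] [[ 2.68648295e-01 -9.25012621e-01 -2.68662883e-01]
 [ 9.63238159e-01  2.57817315e-01  7.55147809e-02]
 [-5.86182435e-04 -2.79073258e-01  9.60269636e-01]] [[338.94642206   0.         276.41610824]
 [  0.         338.94642206 208.60629225]
 [  0.           0.           1.        ]]
```

```bash
cat >> h.py <<'E'
POSE=np.array([525.4,80.0,-1.44])
def st():
    s=bot.get_state(); f=np.array(s["contact_force"]); a=POSE[2]
    fc=[f[0]*np.cos(a)+f[1]*np.sin(a), -f[0]*np.sin(a)+f[1]*np.cos(a), f[2]]
    w=np.array(s["tcp_pos"])-[*POSE[:2],0]
    tc=[w[0]*np.cos(a)+w[1]*np.sin(a), -w[0]*np.sin(a)+w[1]*np.cos(a), w[2]]
    return round(s["t"],2),np.round(tc,1),np.round(fc,1)
def C(x,y,z): return list(cw(POSE,(x,y,z))[0])
E
python3 - <<'E'
from h import *
yaw=-1.44+np.pi/2
for a in(yaw,yaw-np.pi):print(solve_ik(C(137,-85,150),[np.pi,0,a]))
for a in(-1.44,-1.44+np.pi):print(solve_ik(C(40,0,115),[np.pi,0,a]))
bot.grip(0.0,40)
bot.move_ptp(C(137,-85,200),[np.pi,0,yaw-np.pi])
bot.movel(C(137,-85,120)); print(st())
cv2.imwrite("pics/w1.png",imaging.capture("wrist"))
c=cam("wrist")
print(proj(c,[C(137,-39,70),C(105,-80,52),C(169,-80,52),C(137,-85,57)]).round())
E
```

```text
[-0.30411483  0.24639181 -0.531446    0.79295852  0.          2.7066815 ]
[-0.30411483  0.24639181 -0.531446    0.79295852  0.         -0.43491116]
[-0.06287023  0.40220463 -0.40450688  0.76408482  0.         -1.76446288]
[-0.06287023  0.40220463 -0.40450688  0.76408482  0.          1.37712977]
(3.95, array([136.9, -84.6, 120.4]), array([-0.2, -0.2,  0.5]))
[[276. 297.]
 [325. 228.]
 [228. 228.]
 [276. 223.]]
```

View pics/w1.png

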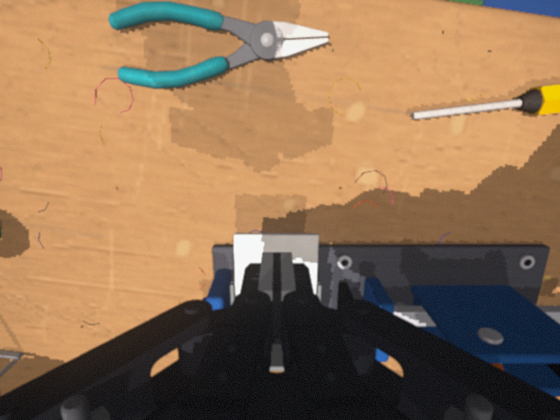

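```bash
python3 - <<'E'
from h import *
print(bot.movel(C(137,-85,58),threshold=8,max_speed=60),st())
print(bot.movel(C(137,-62,58),threshold=6,max_speed=60),st())
y=-62
hit=False
hit=bot.movel(C(137,-5,58),threshold=7,max_speed=35); print(hit,st())
for i in range(2): bot.dwell(0.2); print(st())
E
```

```text
False (5.18, array([137.1, -84.7,  58.3]), array([ 0. , -0.5,  0.2]))
False (5.72, array([136.9, -61.9,  57.9]), array([ 0.8,  0.4, -0.3]))
True (7.02, array([136.7, -12.9,  57.4]), array([-0.8, -0. ,  0.4]))
(7.22, array([136.6, -13.5,  57. ]), array([0.2, 0.2, 0. ]))
(7.42, array([136.6, -13.9,  57. ]), array([ 0.8, -0.8, -0.3]))
```

```bash
python3 - <<'E'
from h import *
print(bot.movel(C(137,-8,58),threshold=9,max_speed=25)); print(st())
bot.dwell(0.3); print(st())
bot.movel(C(137,-40,58)); bot.movel(C(137,-60,180))
im=imaging.capture("top")[170:245,215:345]
bot.move_ptp(C(48,0,210),[np.pi,0,POSE[2]]); print(st())
w=imaging.capture("wrist")
o=np.vstack([cv2.resize(im,(416,240),interpolation=cv2.INTER_CUBIC),cv2.resize(w,(416,312))]); cv2.imwrite("pics/c2.png",o)
c=cam("wrist"); print(proj(c,[C(137,0,70),C(174,32,56),C(74,0,53),C(52,0,53),C(105,0,52)]).round())
E
```

```text
True
(7.66, array([136.4, -12.9,  56.8]), array([0.1, 0.2, 0.1]))
(7.96, array([136.3, -13.1,  56.5]), array([0.2, 0.7, 0.8]))
(10.56, array([ 48.1,  -0.3, 209.5]), array([ 0.9, -0.5, -0.5]))
[[276.  86.]
 [235.  38.]
 [276. 163.]
 [276. 187.]
 [276. 127.]]
```

View pics/c2.png

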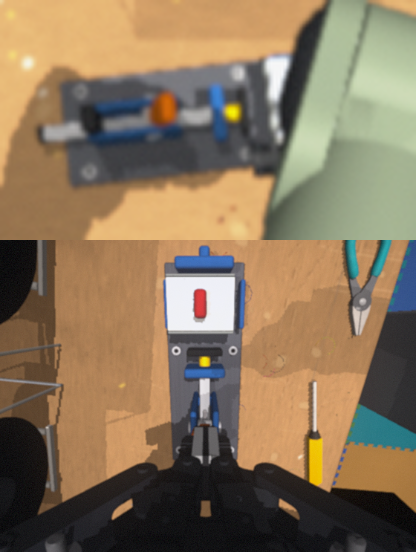

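```bash
cat >> h.py <<'E'
def toclamp(W):
    a=POSE[2]; w=np.array(W)[:2]-POSE[:2]; return np.round([w[0]*np.cos(a)+w[1]*np.sin(a), -w[0]*np.sin(a)+w[1]*np.cos(a)],1)
def blobs(im):
    h=cv2.cvtColor(im,cv2.COLOR_BGR2HSV); H,S,V=cv2.split(h)
    return dict(red=((H<8)|(H>172))&(S>150)&(V>80), white=(S<40)&(V>190), yellow=(H>20)&(H<35)&(S>150)&(V>120), blue=(H>100)&(H<125)&(S>120)&(V>50))
def box(m,x0,x1,y0,y1):
    ys,xs=np.nonzero(m[y0:y1,x0:x1]); return (xs.min()+x0,xs.max()+x0+1,ys.min()+y0,ys.max()+y0+1) if len(xs) else None
E
python3 - <<'E'
from h import *
w=imaging.capture("wrist"); c=cam("wrist"); cv2.imwrite("pics/c3.png",cv2.resize(w[10:250,200:350],(500,800),interpolation=cv2.INTER_CUBIC)[:600] if 0 else cv2.resize(w[10:210,200:350],(450,600),interpolation=cv2.INTER_CUBIC))
b=blobs(w)
for k,z in(("red",70),("white",52),("yellow",34)):
    r=box(b[k],200,350,20,200); print(k,r,toclamp(ray(c,(r[0],r[3]),z)),toclamp(ray(c,(r[1],r[2]),z)))
E
```

```text
red (np.int64(262), np.int64(277), np.int64(67), np.int64(104)) [123.5  11. ] [150.9  -1. ]
white (np.int64(223), np.int64(318), np.int64(50), np.int64(200)) [39.5 48.6] [165.7 -34.5]
yellow (np.int64(268), np.int64(283), np.int64(157), np.int64(171)) [63.2  7.5] [76.4 -6.7]
```

View pics/c3.png

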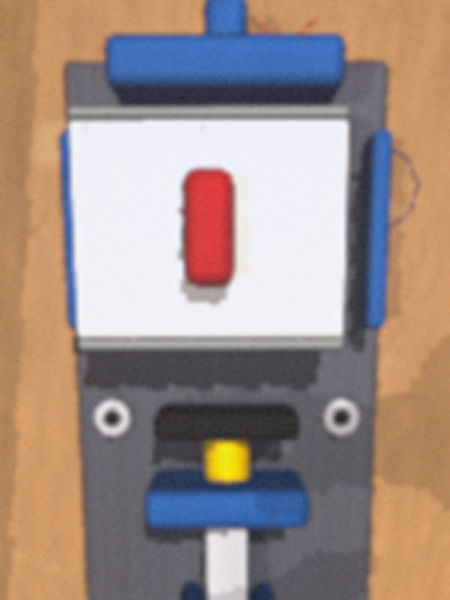

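```bash
cat >> h.py <<'E'
H=18.0; D=34.0
def T(q,gap=0,d=D):
    th=0.24-q; u=np.array([np.sin(th),0,np.cos(th)]); n=np.array([np.cos(th),0,-np.sin(th)])
    p=np.array([0,0,77])+d*u+(H+gap)*n
    Rm=R.from_euler("z",POSE[2]).as_matrix()@np.c_[n,[0,-1,0],-u]
    return C(*p),list(R.from_matrix(Rm).as_euler("xyz"))
def look(name=None):
    w=imaging.capture("wrist"); c=cam("wrist")
    u0,v0=proj(c,[C(75,0,34)])[0].astype(int)
    m=blobs(w)["yellow"]; r=box(m,u0-25,u0+25,max(v0-50,0),v0+50)
    if name: cv2.imwrite(f"pics/{name}.png",cv2.resize(w[max(v0-130,0):v0+60,u0-80:u0+80],(480,int(3*(min(v0,130)+60))),interpolation=cv2.INTER_CUBIC))
    if r is None: return None
    um=(r[0]+r[1])/2
    return toclamp(ray(c,(um,r[3]),32))[0],toclamp(ray(c,(um,r[2]),32))[0]
def press(q0,q1,n,speed=40):
    for q in np.linspace(q0,q1,n+1)[1:]:
        p,o=T(q); bot.movel(p,o,max_speed=speed); print(round(q,3),*st())
E
python3 - <<'E'
from h import *
p,o=T(0,12,100); bot.move_ptp(p,o); print(st())
p,o=T(0,12); bot.movel(p,o,max_speed=80); print(st(),look())
press(-0.1,0.43,7); print(look("p1"))
E
```

```text
(10.99, array([ 54.4,  -1. , 165.5]), array([ 0.5, -0.2,  0.1]))
(11.97, array([ 37.3,   0.4, 103.4]), array([ 0.4, -0.1, -0.7])) (np.float64(62.5), np.float64(74.0))
-0.024 12.45 [ 26.2   0.  105.2] [-0.4 -0.1  0.6]
0.051 12.7 [2.420e+01 1.000e-01 1.072e+02] [ 4.2 -0.4 -0.8]
0.127 12.95 [ 21.9   0.2 108.9] [ 4.2 -0.9  1.1]
0.203 13.2 [ 19.3   0.2 110.5] [ 4.7 -0.4  2.9]
0.279 13.45 [ 16.6   0.2 111.8] [ 4.7 -0.6  2.9]
0.354 13.7 [ 14.    0.2 113. ] [ 4.3 -1.1  5.3]
0.43 13.95 [ 11.1   0.2 113.9] [ 2.7 -1.5  5.6]
(np.float64(76.1), np.float64(88.9))
```

View pics/p1.png

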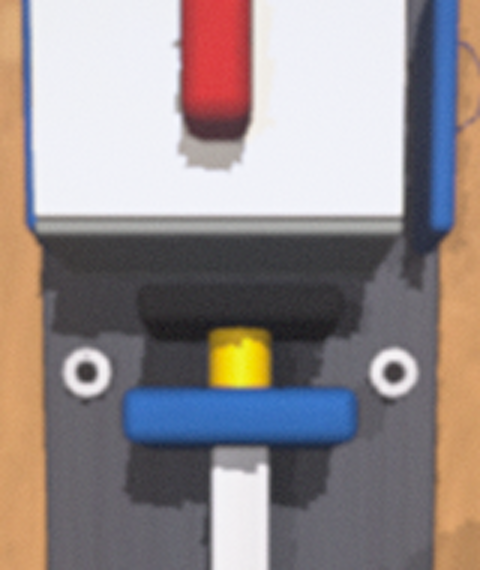

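```bash
cat >> h.py <<'E'
def stroke(qs,stop=None):
    for q in qs:
        p,o=T(q); bot.movel(p,o,max_speed=30); s=st(); l=look(); L=l[1]-l[0] if l else 0
        print(round(q,3),s[0],s[1][[0,2]],s[2],l and np.round(l,1),round(L,1))
        if stop and L<stop: return q
def release():
    for q in(0.2,-0.06):
        p,o=T(q); bot.movel(p,o,max_speed=80)
    print("rest",st(),look())
E
python3 - <<'E'
from h import *
release(); stroke(np.linspace(0.1,0.43,8),stop=9)
E
```

```text
rest (14.79, array([ 26.7,  -0.5, 103.5]), array([-0.4, -0.2,  0.6])) (np.float64(72.0), np.float64(84.3))
0.1 15.2 [ 21.5 108.6] [ 5.  -0.  -1.7] [77.8 91.6] 13.8
0.147 15.5 [ 20.8 109.5] [ 6.3  0.3 -0.6] [78.2 92.3] 14.1
0.194 15.8 [ 19.3 110.4] [ 5.8 -0.4 -0.5] [80.  94.3] 14.3
0.241 16.1 [ 17.8 111.2] [ 5.1 -0.7  2.1] [81.3 95.3] 14.0
0.289 16.4 [ 16.2 112. ] [ 6.  -0.3  1.7] [82.8 97. ] 14.2
0.336 16.7 [ 14.5 112.8] [ 5.5 -0.6  3. ] [84.4 97.7] 13.3
0.383 17.0 [ 12.9 113.4] [ 5.4 -0.5  3.9] [85.6 97.9] 12.3
0.43 17.3 [ 11.1 114. ] [ 5.3 -1.5  5.1] [86.9 98.2] 11.3
```

```bash
python3 - <<'E'
from h import *
release(); print(stroke(np.arange(0.04,0.44,0.03),stop=8.0)); look("p2")
E
```

```text
rest (18.14, array([ 26.5,  -0.3, 103.6]), array([-0.4,  0.9, -0. ])) (np.float64(82.5), np.float64(94.0))
0.04 18.47 [ 23.2 107.1] [ 5.2  0.9 -2.5] [84.9 97.3] 12.4
0.07 18.77 [ 23.3 107.7] [ 5.2 -1.  -0.8] [85.  97.2] 12.2
0.1 19.07 [ 22.5 108.4] [ 6.5 -0.3 -1. ] [86.  98.3] 12.3
0.13 19.37 [ 21.5 109.1] [ 6.7 -1.  -0.8] [86.5 99.5] 13.0
0.16 19.67 [ 20.5 109.7] [ 6.  -1.5 -0.4] [ 87.6 100.8] 13.2
0.19 19.97 [ 19.5 110.3] [ 6.9 -0.3  0.2] [ 88.8 101.6] 12.8
0.22 20.27 [ 18.5 110.8] [ 6.5 -0.9  0.3] [ 89.6 101.9] 12.3
0.25 20.57 [ 17.5 111.4] [ 6.4 -0.   0.8] [ 90.3 101.6] 11.3
0.28 20.87 [ 16.5 111.9] [6.8 1.  1.3] [ 91.1 102.1] 11.0
0.31 21.17 [ 15.5 112.4] [ 6.6 -0.2  1.6] [ 92.  101.9] 9.9
0.34 21.47 [ 14.4 112.9] [ 6.4 -0.7  2.3] [ 93.  102.4] 9.4
0.37 21.77 [ 13.3 113.3] [ 6.3 -1.2  2.8] [ 94.  102.3] 8.3
0.4 22.07 [ 12.2 113.7] [ 5.8 -1.   2.3] [ 94.4 102.3] 7.9
0.4000000000000001
```

View pics/p2.png

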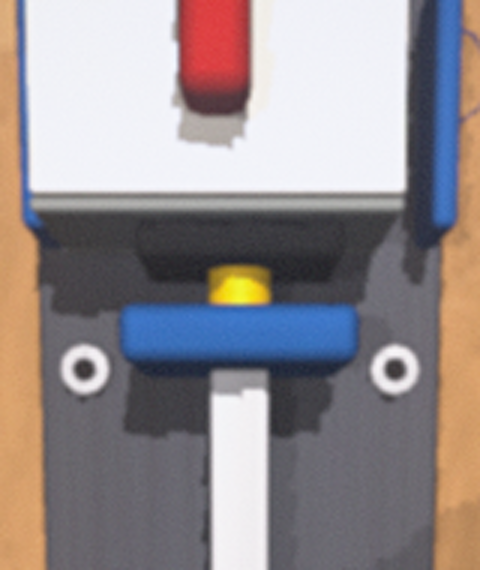

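```bash
python3 - <<'E'
from h import *
stroke([0.43]); bot.dwell(1.0); print(st(),look())
w=imaging.capture("wrist"); c=cam("wrist"); r=box(blobs(w)["red"],200,350,0,200); print(r,toclamp(ray(c,(r[0],r[3]),70)),toclamp(ray(c,(r[1],r[2]),70)))
print(bot.sign_off())
E
```

```text
0.43 22.42 [ 11.  114.1] [ 5.9 -0.8  3.4] [ 94.9 102.8] 7.9
(23.47, array([ 11.2,  -0. , 114. ]), array([ 6. , -1.2,  3.4])) (np.float64(94.9), np.float64(102.2))
(np.int64(257), np.int64(278), np.int64(0), np.int64(46)) [126.9  11. ] [151.3  -0.7]
the job is handed in; nothing more can be done
None
```

I slid the cover shut, clamped the box against the fixed jaw with three trigger strokes, and handed the job in at about 23.5 s with the trigger still held at about 0.43 rad and 7 N. From the last wrist-camera picture I estimate the plunger is pushed in 6 to 7 mm of its 14; the judge's result was not shown.

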